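# Seat the moisture probe in the walnut carving blank

## Robot

A 6-joint arm with a two-finger parallel gripper is mounted at the origin on the work surface. World frame = base frame: x ahead of the robot, y to its left, z up, the work surface at z = 0. Lengths are in m, angles in rad, forces in N, time in s.
With the tool pointing down it reaches from about 0.25 to 0.775 m from the base axis. Payload 4 kg.
Tool frame: the origin (TCP) lies at the very end of the fingers, on their centre line; the grasp point (between the pads) lies grasp_offset behind it (grasp_offset is the distance from the TCP to the grasp point, in m); z points along the fingers, x is the direction in which the jaws open and shut, and the axes are right-handed (so a half turn about z gives the same grasp; the last joint's range is limited). The gripper opens to 85 mm and grips with 20 to 120 N. Pads are 22 mm wide; open, the fingers measure 114 mm over their backs; the gripper's body (76 mm by 85 mm) begins 54 mm behind the grasp point. The pads swing forward as they close: fully open they stand 13 mm farther back than shut.
Start: joints at [-1.328, 0.087, 1.371, -0, 1.684, -0.103], TCP at [0.186, -0.517, 0.208] pointing down, gripper open.
Joint ranges: [-3.1, 3.1], [-0.76, 2.03], [0.27, 2.55], [-1.08, 4.22], [0.17, 2.65], [-2.57, 2.57]. Speed limits (rad/s): [2.79, 2.79, 3.14, 3.14, 3.14, 3.14].

## Interface

Orientations are given as a rotation vector (axis times angle).
In Python, from cell import move_ptp, move_l, movej, command_gripper, hold, solve_ik, sense, capture, get_calibration, IKError, sign_off, grasp_offset gives the robot as it stands. Calls block until the motion is done:
- move_ptp(position, orientation): joint-space move of the TCP to a pose.
- move_l(position, v=0.15, rot=None): straight line of the TCP; rot=None keeps the orientation; v is the mean speed in m/s.
- movej(angles): joint-space move.
- command_gripper(opening): opening from 0.0 (shut) to 1.0 (fully open); the grip force is fixed at half the most; returns when the fingers have stopped.
- hold(seconds).
- solve_ik(position, orientation): joint angles nearest the present ones, or None.
- sense(): the state.
- capture(name): name is "side" or "top" or "wrist"; returns (picture, depth): 480x640x3 uint8, red, green, blue; 480x640 float32, m along the optical axis (not along the pixel's ray), 0 where there is no reading.
- get_calibration(name): a dict with "fx", "fy", "cx", "cy" (pixels), "R" (3x3) and "t" (3): a world point X has camera coordinates R X + t; the wrist camera has in their place "T_tool_cam" (4x4, takes a point from camera to tool coordinates, whose origin is the TCP and whose axes are the tool frame's). Camera axes: x right, y down, z forward; pixel columns grow to the right and rows downward; lengths in m; the calibration is good to about 2 mm. The wrist camera is an equidistant fisheye: a pixel r from the principal point sees the ray r / f radians off the axis. A picture is of the moment at which its call begins: read the wrist's pose just before it. get_calibration takes no time and is no camera call.
A pose or a line that the arm cannot do raises IKError and nothing moves.
- sign_off(): hands the job in, once; it reports no verdict.
The state is a dict: "time_s": time; "joints": joint angles; "joint_velocities": joint speeds; "joint_torque": joint torques, N m; "eef_pos": TCP position; "orientation": TCP orientation; "wrist_force": force on the tool from outside, world axes, zero at the start; "torque": the same for the moment, N m; "width": opening from 0.0 (shut) to 1.0 (fully open).
Only numpy, scipy, OpenCV 4.12 (cv2) and the standard library are available. Lean on these libraries where they do the work, as an engineer would, in place of code of your own. Each camera call takes 0.05 s, during which the arm holds its last target.

## Task

Before carving, the walnut is to have its moisture checked: take the red-headed probe out of the plywood rack and guide its pin down into the brass-rimmed hole of the dark walnut blank (not the pale one), keeping hold until the pin is well inside. Leave it upright and fully home, its steel flange flat on the wood, and let go. Leave the blue-headed probe where it stands in the rack.

Things in the scene. Friction and masses are not known exactly. Their poses are not given: they have to be found in the camera images.
- probe_red: Probe standing upright, 63 to 126 g. Origin on its axis at the underside of its flange, z up. Red round head: 26 mm in diameter, from 4 to 54 mm above the origin, thin black band near the top. Steel flange: 40 mm in diameter, 0 to 4 mm. Steel pin: 8 mm in diameter, down to 40 mm below the origin. At the start the flange lies on the rack's top, 50 mm above the bench. Yaw has no meaning.
- probe_red_tip (a point): Lower end of the red probe's pin, on its axis, 40 mm below the flange's underside; the last 7 mm taper to 4 mm in diameter. It starts inside a 14 mm hole of the plywood rack: lift it 40 mm or more to free it.
- walnut_hole (a point): Centre of the hole's mouth, level with the top of the fixed dark walnut blank (120 x 90 x 60 mm high), z up. Vertical hole 20 mm wide, 50 mm deep, chamfer to 28 mm at the top, brass rim. x: along the length, from the hole (30 mm from the end face) to a rosette 2 mm high, 58 mm off. A pale lime blank of the same shape stands beside it, on either side.
- probe_blue: Bystander to be left in place: a probe like the red one but with a blue head, origin and sizes the same. It stands in the other hole of the fixed plywood rack (60 x 170 x 50 mm high, holes 90 mm apart along its length), 90 mm from the red one; which is left and which right varies.
Mind the look-alikes: they are no part of the job. There is more than one size of the probe_red; the job needs the middle-sized.

How it is judged:
On the way, in this order (a step that is already met when the one before it is completed fails the run):
1. the red probe is lifted clear of the rack, its pin's tip above the rack's top (height (world z) of probe_red_tip above 0.055 m), for 0.1 s.
2. the red probe's pin is at least 15 mm inside the walnut blank's hole while the gripper still holds it (z of probe_red_tip in the frame of walnut_hole below -0.015 m and horizontal distance between probe_red_tip and walnut_hole below 0.012 m and contact force between the fingers and probe_red above 0.3 N), for 0.1 s.
At the end, for the whole second after the job is handed in: The red probe stands released and at rest in the walnut blank's hole, its pin at least 32 of its 40 mm deep, its tip within 12 mm of the hole's axis and its axis within 10 degrees of vertical; the blue probe is within 20 mm of where it stood in the rack (z of probe_red_tip in the frame of walnut_hole below -0.032 m and horizontal distance between probe_red_tip and walnut_hole below 0.012 m and angle between probe_red's own z axis and vertical below 0.18 rad and linear speed of probe_red below 0.02 m/s and distance of probe_blue from where it was at the start of the episode below 0.02 m); the robot touches nothing.
It fails at once if the blue probe is pulled from its place in the rack (moved by more than 25 mm) (distance of probe_blue from where it was at the start of the episode above 0.025 m).
It also fails if it takes over 40 s, if anything falls off the work surface, if the arm or the gripper's body presses on something with over 40 N, if the wrist force passes 120 N, or if a joint passes its speed limit or range.

## Working session

There is one attempt and no reset: what is moved stays moved. The work goes in short steps, each a Python script; the robot and the scene stay as the last script left them, time stands still between calls to the robot, and variables do not carry over. Pictures are saved under pics/ and viewed, and the job is handed in when it is done.

```bash
mkdir -p pics; ls
python3 - <<'E'
from cell import *
import cv2,numpy as np
for n in("top","side","wrist"):
    p,d=capture(n); cv2.imwrite(f"pics/{n}0.png",p[:,:,::-1]); np.save(f"pics/{n}0d.npy",d); np.save(f"pics/{n}0.npy",p)
    print(n,get_calibration(n))
print(sense(),grasp_offset)
E
```

```text
pics
top {'fx': 540.9154018517804, 'fy': 540.9154018517804, 'cx': 311.33323888205666, 'cy': 231.98427909238438, 'R': array([[-0.01210989, -0.99987365,  0.01029769],
       [-0.98068011,  0.00986532, -0.1953694 ],
       [ 0.19524313, -0.01246464, -0.98067566]]), 't': array([-0.06702206,  0.50055025,  0.8282198 ])}
side {'fx': 477.5759081088688, 'fy': 477.5759081088688, 'cx': 319.3982837962994, 'cy': 245.5032609965804, 'R': array([[-0.98808595, -0.1536899 ,  0.00809813],
       [-0.11483488,  0.70120744, -0.7036484 ],
       [ 0.10246519, -0.69619505, -0.71050218]]), 't': array([0.49442058, 0.14897631, 0.86475289])}
wrist {'fx': 371.64829954431775, 'fy': 371.64829954431775, 'cx': 319.08235668276484, 'cy': 240.5188442217244, 'T_tool_cam': array([[ 9.99999935e-01,  3.57646958e-04, -4.17456087e-05,
        -3.13578123e-05],
       [-3.33066126e-04,  9.62807692e-01,  2.70187411e-01,
        -6.79597232e-02],
       [ 1.36824699e-04, -2.70187379e-01,  9.62807749e-01,
        -1.66875286e-01],
       [ 0.00000000e+00,  0.00000000e+00,  0.00000000e+00,
         1.00000000e+00]])}
{'time_s': 0.15, 'joints': array([-1.32808401e+00,  8.78516575e-02,  1.37192074e+00,  1.13343516e-05,
        1.68355693e+00, -1.03120755e-01]), 'joint_velocities': array([-0.00098698, -0.00298981, -0.00602524,  0.00033437, -0.00135194,
        0.00260085]), 'joint_torque': array([ 6.65438529e-04, -3.52374601e+01, -3.13678372e+01, -2.48081114e-04,
        7.98863999e-03, -3.66476428e-06]), 'eef_pos': array([ 0.18632936, -0.51704238,  0.20666479]), 'orientation': array([-2.56958741e+00,  1.80543892e+00,  2.04643131e-03]), 'wrist_force': array([-0.27188116,  0.51026645, -1.11003817]), 'torque': array([-0.05171392, -0.01094634, -0.00928464]), 'width': 1.0017008767875362} 0.0187
```

View pics/top0.png

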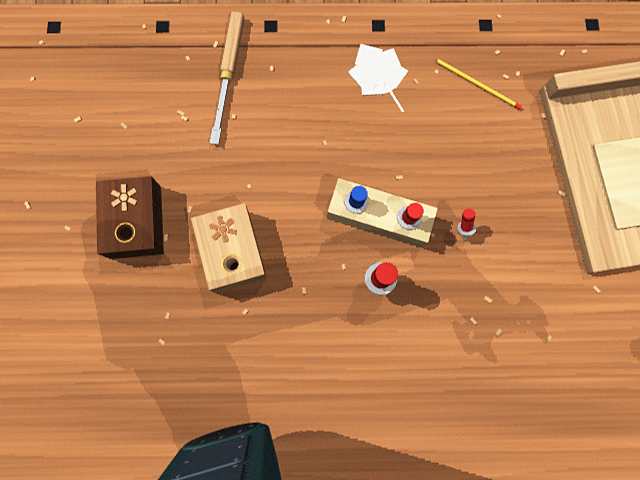

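View pics/side0.png

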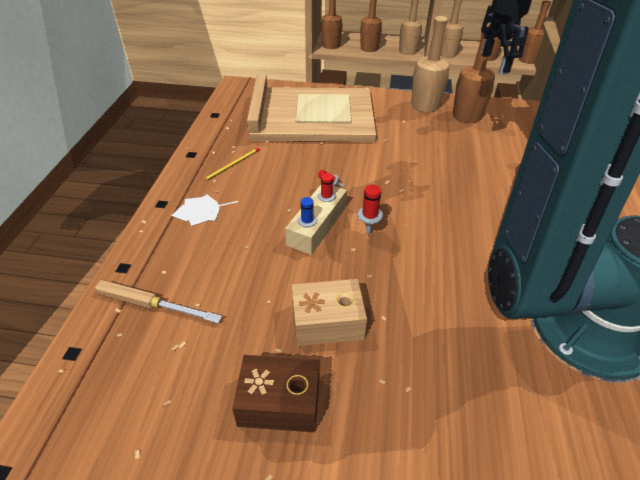

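```bash
cat > h.py <<'E'
import numpy as np,cv2
from cell import *
def cloud(n,d):
    c=get_calibration(n); v,u=np.mgrid[:480,:640]
    P=np.stack([(u-c['cx'])/c['fx']*d,(v-c['cy'])/c['fy']*d,d],-1)
    return (P-c['t'])@c['R']
def ray(n,uv,z):
    c=get_calibration(n); r=c['R'].T@np.array([(uv[0]-c['cx'])/c['fx'],(uv[1]-c['cy'])/c['fy'],1]); o=-c['R'].T@c['t']
    return o+r*(z-o[2])/r[2]
def cc(m,mn=40):
    n,l,s,c=cv2.connectedComponentsWithStats(m.astype(np.uint8)); return [(l==i,s[i],c[i]) for i in range(1,n) if s[i][4]>=mn]
E
python3 - <<'E'
from h import *
for n in("top","side"):
    p=np.load(f"pics/{n}0.npy");d=np.load(f"pics/{n}0d.npy");W=cloud(n,d)
    hsv=cv2.cvtColor(p,cv2.COLOR_RGB2HSV);H,S,V=cv2.split(hsv)
    for nm,m in(("red",((H<5)|(H>174))&(S>200)&(V>90)),("blue",(H>100)&(H<130)&(S>150)&(V>60))):
        for k,s,c in cc(m&(d>0)):
            w=W[k];zt=np.percentile(w[:,2],95);t=w[w[:,2]>zt-.004]
            (cx,cy),r=cv2.minEnclosingCircle(t[:,:2].astype(np.float32))
            print(n,nm,s,c.round(1),"ztop",zt.round(4),"mean",t.mean(0).round(4),"circ",round(cx,4),round(cy,4),round(r,4))
# crops
p=cv2.imread("pics/top0.png");a=cv2.resize(p[160:300,310:510],None,fx=3,fy=3,interpolation=cv2.INTER_CUBIC);cv2.imwrite("pics/c1.png",a)
a=cv2.resize(p[160:300,80:280],None,fx=3,fy=3,interpolation=cv2.INTER_CUBIC);cv2.imwrite("pics/c2.png",a)
p=cv2.imread("pics/side0.png");a=cv2.resize(p[150:450,220:420],None,fx=2,fy=2,interpolation=cv2.INTER_CUBIC);cv2.imwrite("pics/c3.png",a)
E
```

```text
top red [402 203  21  21 140] [410.9 214.4] ztop 0.1058 mean [ 0.5218 -0.2317  0.1044] circ 0.521 -0.2307 0.012
top red [463 209  12  11  93] [468.4 214.2] ztop 0.0692 mean [ 0.5213 -0.3264  0.0671] circ 0.5237 -0.3258 0.0092
top red [461 219  13  13 110] [466.5 225.2] ztop 0.0579 mean [ 0.5126 -0.3275  0.0568] circ 0.5158 -0.3271 0.0086
top red [375 263  23  22 304] [386.1 273.5] ztop 0.1245 mean [ 0.4232 -0.181   0.1227] circ 0.423 -0.181 0.0163
top red [371 272   9  15  49] [373.9 280.1] ztop 0.0949 mean [ 0.4192 -0.1663  0.0945] circ 0.419 -0.1677 0.0083
top blue [349 186  18  22 269] [357.7 196.1] ztop 0.1063 mean [ 0.5491 -0.1458  0.1046] circ 0.5493 -0.1462 0.0124
side red [318 170  16  13 126] [325.5 176.7] ztop 0.1046 mean [ 0.5218 -0.2294  0.1033] circ 0.5226 -0.2301 0.0139
side red [322 184  10  13 113] [326.2 190. ] ztop 0.0893 mean [ 0.5206 -0.2206  0.0883] circ 0.5206 -0.223 0.0097
side red [365 185  16  14 176] [372.3 191.5] ztop 0.1232 mean [ 0.4225 -0.1781  0.1215] circ 0.423 -0.1797 0.0166
side red [364 198  16  20 232] [370.4 207.6] ztop 0.1034 mean [ 0.4232 -0.1675  0.102 ] circ 0.4226 -0.1737 0.0152
side blue [301 197  12  26 243] [306.6 209.7] ztop 0.1045 mean [ 0.5493 -0.1435  0.1033] circ 0.5486 -0.1456 0.0138
```

View pics/c1.png

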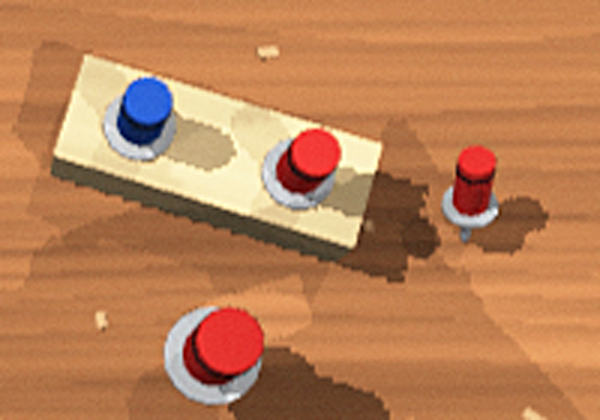

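View pics/c2.png

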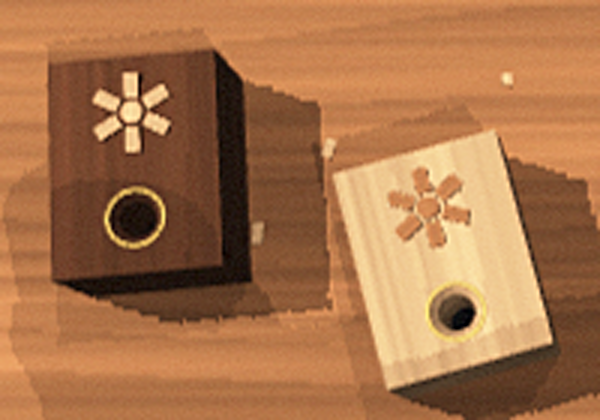

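View pics/c3.png

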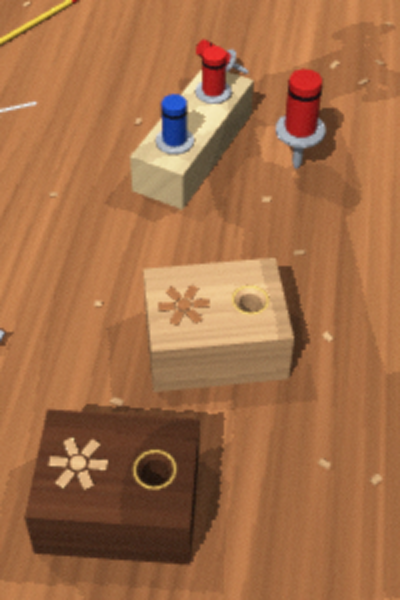

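Run:
```python
from h import *
for n,box in(("top",(95,215,145,250)),("side",(280,365,315,405))):
    p=np.load(f"pics/{n}0.npy");d=np.load(f"pics/{n}0d.npy");W=cloud(n,d)
    H,S,V=cv2.split(cv2.cvtColor(p,cv2.COLOR_RGB2HSV))
    m=np.zeros_like(H,bool);x0,y0,x1,y1=box
    m[y0:y1,x0:x1]=((H>16)&(H<35)&(S>100)&(V>100))[y0:y1,x0:x1]
    ys,xs=np.nonzero(m);pts=np.stack([xs,ys],1).astype(np.float32)
    e=cv2.fitEllipse(cv2.convexHull(pts));print(n,len(xs),e,ray(n,e[0],.06), W[m][:,2].mean())
    # top-face check
    print("top z",np.median(W[y0-8:y1+5,x0:x1][:,:,2]))
from scipy.spatial.transform import Rotation as Ro
ang=np.arctan2(-.30,.953)
for a in(ang,ang+np.pi):
    x=np.array([np.cos(a),np.sin(a),0]);z=np.array([0,0,-1.]);R=np.stack([x,np.cross(z,x),z],1);rv=Ro.from_matrix(R).as_rotvec()
    for q in([.522,-.2307,.18],[.522,-.2307,.064],[.5,.28,.2]): print(a,q,rv.round(3),solve_ik(q,rv))
```

```text
top 114 ((124.53002166748047, 232.0225830078125), (19.675579071044922, 20.931392669677734), 34.775630950927734) [0.50066981 0.22604908 0.06      ] 0.06793454449090493
top z 0.05996396369411307
side 119 ((297.009521484375, 384.2562255859375), (19.821523666381836, 22.028032302856445), 84.56229400634766) [0.49965647 0.22618335 0.06      ] 0.07611776133222553
top z 0.059380294471033185
-0.30497466710011073 [0.522, -0.2307, 0.18] [ 3.105 -0.477  0.   ] [-5.15481311e-01  1.40100726e-01  1.36703645e+00 -4.44089210e-16
  1.63445548e+00 -2.10506644e-01]
-0.30497466710011073 [0.522, -0.2307, 0.064] [ 3.105 -0.477  0.   ] [-5.15481311e-01  2.03662340e-01  1.52876681e+00 -4.44089210e-16
  1.40916350e+00 -2.10506644e-01]
-0.30497466710011073 [0.5, 0.28, 0.2] [ 3.105 -0.477  0.   ] [ 4.11559351e-01  1.40207235e-01  1.32742378e+00 -4.44089210e-16
  1.67396164e+00  7.16534018e-01]
2.8366179864896823 [0.522, -0.2307, 0.18] [0.477 3.105 0.   ] None
2.8366179864896823 [0.522, -0.2307, 0.064] [0.477 3.105 0.   ] None
2.8366179864896823 [0.5, 0.28, 0.2] [0.477 3.105 0.   ] [ 4.11559351e-01  1.40207235e-01  1.32742378e+00 -4.44089210e-16
  1.67396164e+00 -2.42505864e+00]
```

```bash
cat >> h.py <<'E'
from scipy.spatial.transform import Rotation as Ro
RV=np.array([3.105,-0.477,0]); RV=RV/np.linalg.norm(RV)*np.pi
def wray(uv,z,s):
    c=get_calibration("wrist");T=c['T_tool_cam'];dx,dy=(uv[0]-c['cx'])/c['fx'],(uv[1]-c['cy'])/c['fy'];th=np.hypot(dx,dy)
    r=np.array([dx/th*np.sin(th),dy/th*np.sin(th),np.cos(th)])
    R=Ro.from_rotvec(s['orientation']).as_matrix(); o=s['eef_pos']+R@T[:3,3]; r=R@T[:3,:3]@r
    return o+r*(z-o[2])/r[2]
def wshot(f):
    s=sense();p,d=capture("wrist");cv2.imwrite(f"pics/{f}.png",p[:,:,::-1]);return s,p,d
E
python3 - <<'E'
from h import *
move_ptp([.522,-.2307,.2],RV)
s,p,d=wshot("w1")
print(s['time_s'],s['eef_pos'])
H,S,V=cv2.split(cv2.cvtColor(p,cv2.COLOR_RGB2HSV))
for k,st,c in cc(((H<5)|(H>174))&(S>200)&(V>90)): print(st,c,wray(c,.104,s))
E
```

```text
1.775 [ 0.52153823 -0.23169683  0.20002944]
[230  33  26  30 336] [243.72619048  46.18154762] [ 0.51167102 -0.08488354  0.104     ]
[ 184   41   61   56 1765] [213.93711048  68.63116147] [ 0.48631607 -0.09288687  0.104     ]
[307 205  26  11 127] [319.26771654 209.08661417] [ 0.52665848 -0.21458635  0.104     ]
[303 213  33  34 887] [319.38331454 229.7361894 ] [ 0.52212281 -0.22921952  0.104     ]
[382 261  13  17  93] [388.5483871  268.44086022] [ 0.56320439 -0.27390264  0.104     ]
[357 265  32  30 506] [372.8083004  279.48023715] [ 0.54932262 -0.27885127  0.104     ]
```

View pics/w1.png

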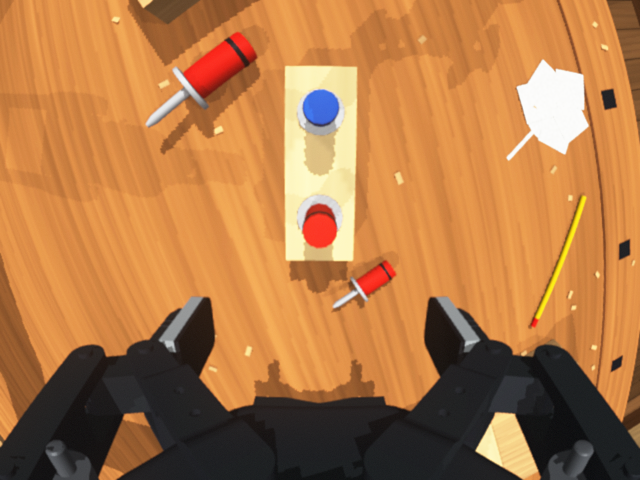

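```bash
python3 - <<'E'
from h import *
move_l([.522,-.230,.066],v=.12)
s=sense();print(s['time_s'],s['eef_pos'],s['wrist_force'])
command_gripper(0.0)
s=sense();print(s['time_s'],s['eef_pos'],s['wrist_force'],s['width'])
wshot("w2")
move_l([.522,-.230,.15],v=.1)
s,p,d=wshot("w3");print(s['time_s'],s['eef_pos'],s['wrist_force'],s['width'])
E
python3 -c "
import cv2,numpy as np
cv2.imwrite('pics/w23.png',cv2.resize(np.hstack([cv2.imread('pics/w2.png'),cv2.imread('pics/w3.png')]),(800,300)))"
```

```text
3.0917 [ 0.52268822 -0.23041356  0.067126  ] [0.67876626 1.06997342 0.08451917]
3.6833 [ 0.52237165 -0.23020635  0.06649725] [ 1.18396963 -0.11859868  2.08797845] 0.27621743297047807
4.725 [ 0.5214711  -0.22972236  0.14896284] [-0.12139947  0.35674878 -1.10536508] 0.2732182409509975
```

View pics/w23.png

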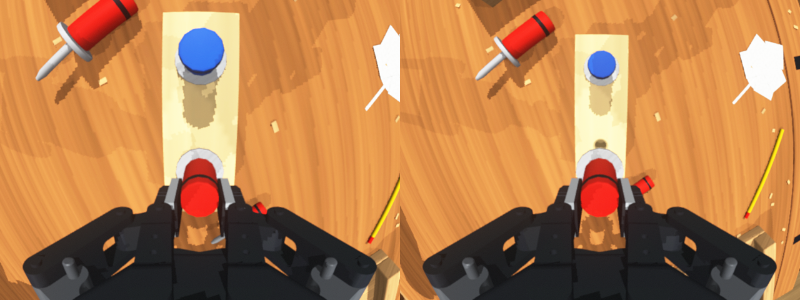

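Run:
```python
from h import *
move_l([.522,-.230,.22],v=.15)
move_ptp([.5002,.2261,.19],RV)
s=sense();print(s['time_s'],s['eef_pos'],s['wrist_force'],s['width'])
for n in("top","side"):
    p,d=capture(n);np.save(f"pics/{n}1.npy",p);np.save(f"pics/{n}1d.npy",d);cv2.imwrite(f"pics/{n}1.png",p[:,:,::-1])
wshot("w4")
a=cv2.imread("pics/side1.png")[200:440,200:420];b=cv2.imread("pics/top1.png")[120:320,40:240]
cv2.imwrite("pics/s1c.png",np.hstack([cv2.resize(a,(400,436)),cv2.resize(b,(400,436))]))
```

```text
7.0667 [0.50067006 0.22518365 0.18995092] [-0.32222663  0.90344892 -0.36528015] 0.27128353692501006
```

View pics/s1c.png

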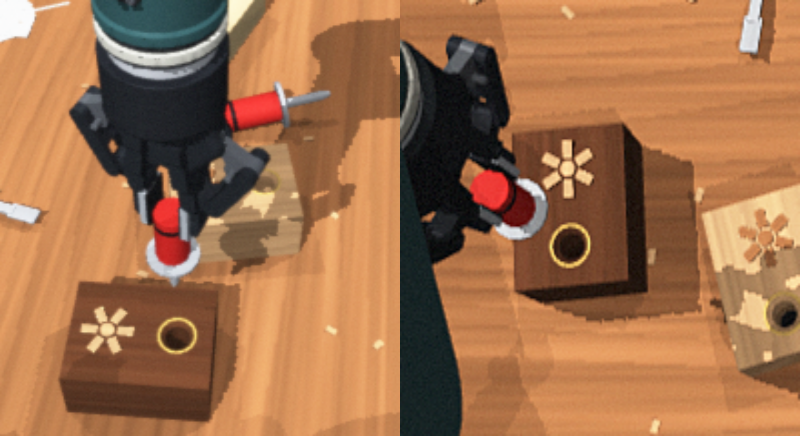

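View pics/w4.png

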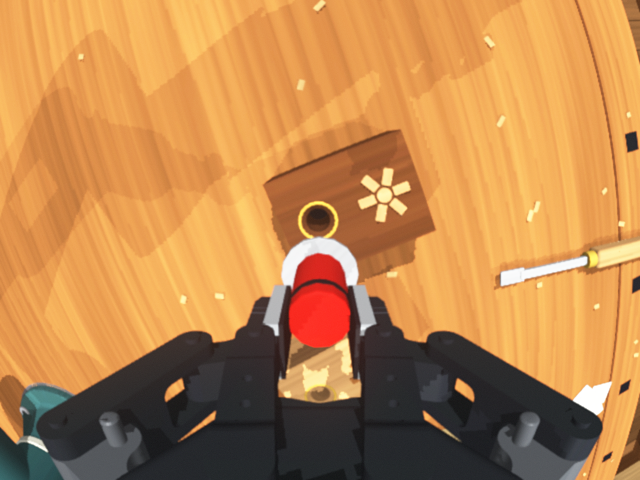

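Run:
```python
from h import *
print("tip side",ray("side",(294.6,356.9),.1335))
s=sense();p=cv2.imread("pics/w4.png");H,S,V=cv2.split(cv2.cvtColor(p,cv2.COLOR_BGR2HSV))
m=np.zeros_like(H,bool);m[190:250,290:350]=((H>22)&(H<32)&(S>180)&(V>150))[190:250,290:350]
ys,xs=np.nonzero(m);e=cv2.fitEllipse(cv2.convexHull(np.stack([xs,ys],1).astype(np.float32)));print(e,wray(e[0],.06,s))
for n in("top","side"):
    p=np.load(f"pics/{n}1.npy");d=np.load(f"pics/{n}1d.npy");W=cloud(n,d)
    near=(np.hypot(W[...,0]-.5,W[...,1]-.226)<.03)
    H,S,V=cv2.split(cv2.cvtColor(p,cv2.COLOR_RGB2HSV))
    red=near&((H<5)|(H>174))&(S>200)&(V>60)
    t=W[red];zt=np.percentile(t[:,2],95);t=t[t[:,2]>zt-.004];print(n,"head top",t.mean(0))
    fl=near&(S<60)&(V>120)&(abs(W[...,2]-.1775)<.004)
    q=W[fl];
    if len(q)>5:print(n,"flange",len(q),cv2.minEnclosingCircle(q[:,:2].astype(np.float32)),q[:,2].mean())
```

```text
tip side [0.50145063 0.22477185 0.1335    ]Traceback (most recent call last):
  File "<stdin>", line 5, in <module>
cv2.error: OpenCV(4.12.0) /io/opencv/modules/imgproc/src/shapedescr.cpp:356: error: (-215:Assertion failed) n >= 0 && (depth == CV_32F || depth == CV_32S) in function 'fitEllipseNoDirect'
```

Run:
```python
from h import *
s=sense();print("hole wrist",wray((318,221),.06,s))
move_l([.5002,.2266,.115],v=.1)
s=sense();print(s['time_s'],s['eef_pos'],s['wrist_force'],s['torque'],s['width'])
p,d=capture("side");cv2.imwrite("pics/s2.png",cv2.resize(p[290:440,220:400,::-1],None,fx=4,fy=4))
wshot("w5")
```

```text
hole wrist [0.49995092 0.22691738 0.06      ]
8.1167 [0.50075535 0.22678465 0.11582304] [-0.21229307  0.64779458 -0.87061126] [ 0.01614266 -0.00082986 -0.01490313] 0.2736468567122638
```

View pics/s2.png

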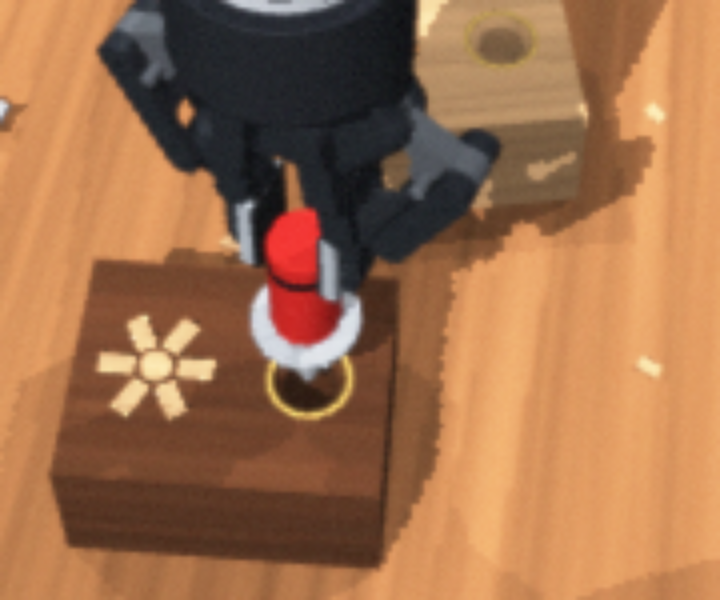

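The side crop shows the pin tip (308,372 in the crop) entering the brass-rimmed hole (310,382), with the probe upright. I'll keep lowering.

Run:
```python
from h import *
def st(l):
    s=sense();print(l,s['time_s'],s['eef_pos'].round(4),s['wrist_force'].round(2),s['width'].round(3))
move_l([.5,.2265,.095],v=.05);hold(.15);st("a")
move_l([.5,.2265,.082],v=.04);hold(.15);st("b")
move_l([.5,.2265,.078],v=.03);hold(.2);st("c")
p,d=capture("side");cv2.imwrite("pics/s3.png",cv2.resize(p[290:440,220:400,::-1],None,fx=4,fy=4))
```

```text
Traceback (most recent call last):
AttributeError: 'float' object has no attribute 'round'
```

Run:
```python
from h import *
def st(l):
    s=sense();print(l,s['time_s'],s['eef_pos'].round(4),s['wrist_force'].round(2),s['width'])
st("a")
move_l([.5,.2265,.082],v=.04);hold(.15);st("b")
move_l([.5,.2265,.078],v=.03);hold(.2);st("c")
p,d=capture("side");cv2.imwrite("pics/s3.png",cv2.resize(p[290:440,220:400,::-1],None,fx=4,fy=4))
```

```text
a 8.9167 [0.5003 0.2266 0.0954] [-0.16  0.29 -0.4 ] 0.27110223750455253
b 9.5417 [0.5002 0.2266 0.0822] [ 0.14 -0.45 -0.35] 0.2769734130197066
c 10.025 [0.5001 0.2265 0.0781] [ 0.26  0.84 -1.49] 0.2731280573367921
```

View pics/s3.png

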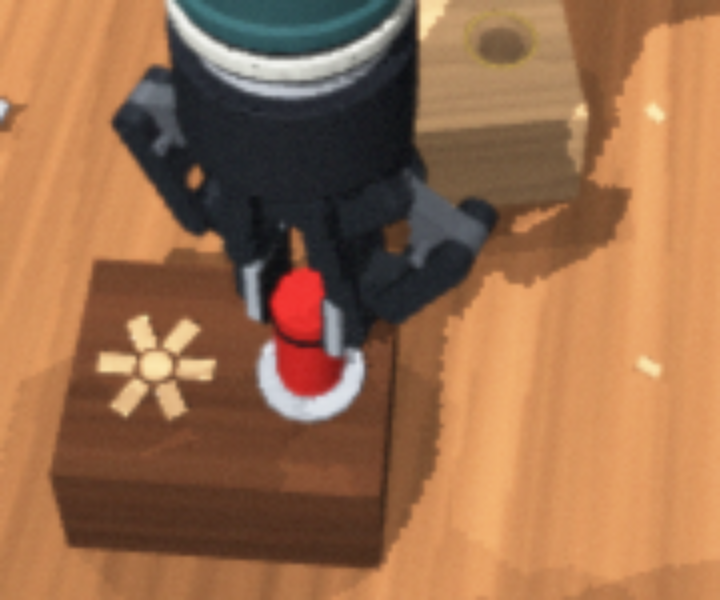

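Run:
```python
from h import *
def st(l):
    s=sense();print(l,s['time_s'],s['eef_pos'].round(4),s['wrist_force'].round(2),s['width'])
move_l([.5,.2265,.077],v=.02);hold(.2);st("d")
command_gripper(1.0);hold(.2);st("e")
move_l([.5,.2265,.20],v=.15);st("f")
move_ptp([.36,.05,.26],RV);hold(.3);st("g")
for n in("side","top"):
    p,d=capture(n);cv2.imwrite(f"pics/{n}9.png",p[:,:,::-1]);W=cloud(n,d)
    H,S,V=cv2.split(cv2.cvtColor(p,cv2.COLOR_RGB2HSV))
    for nm,m in(("red",((H<5)|(H>174))&(S>200)&(V>90)),("blue",(H>100)&(H<130)&(S>150)&(V>60))):
        for k,s,c in cc(m&(d>0)):
            w=W[k];zt=np.percentile(w[:,2],95);print(n,nm,c.round(),w[w[:,2]>zt-.004].mean(0).round(4))
    fl=(S<60)&(V>120)&(np.hypot(W[...,0]-.5,W[...,1]-.226)<.028)&(W[...,2]>.055)&(W[...,2]<.075)
    q=W[fl];print(n,"flange",len(q),cv2.minEnclosingCircle(q[:,:2].astype(np.float32)),np.percentile(q[:,2],[10,50,90]), np.linalg.lstsq(np.c_[q[:,:2],np.ones(len(q))],q[:,2],rcond=None)[0][:2])
cv2.imwrite("pics/f.png",cv2.resize(cv2.imread("pics/side9.png")[290:440,220:400],None,fx=4,fy=4))
```

```text
d 10.525 [0.5    0.2265 0.077 ] [-0.24  0.7  -1.24] 0.2737348101747563
e 11.35 [0.5    0.2265 0.077 ] [ 0.23  0.31 -0.55] 1.002180827907145
f 12.3167 [0.4994 0.2263 0.1987] [ 0.43  0.2  -0.78] 0.9971697337182088
g 13.5417 [0.3603 0.0505 0.2595] [ 0.47 -0.16 -0.31] 0.9997233698178397
side red [341. 260.] [ 0.4641 -0.0715  0.0382]
side red [324. 264.] [ 0.5027 -0.0573  0.0328]
side red [296. 366.] [0.4994 0.2258 0.1133]
side red [297. 382.] [0.4975 0.2358 0.0981]
side blue [307. 210.] [ 0.5494 -0.1432  0.1035]
side flange 203 ((0.5002478957176208, 0.22536538541316986), 0.020092681050300598) [0.06179179 0.06347885 0.06498169] [-0.02352115 -0.00869733]
top red [454. 204.] [ 0.5515 -0.3206  0.023 ]
top red [311. 251.] [ 0.4616 -0.0788  0.0392]
top blue [358. 196.] [ 0.5492 -0.1461  0.1046]Traceback (most recent call last):
  File "<stdin>", line 15, in <module>
    return _quantile_unchecked(
        a, q, axis, out, overwrite_input, method, keepdims, weights)
    return _ureduce(a,
                    func=_quantile_ureduce_func,
    ...<5 lines>...
                    overwrite_input=overwrite_input,
                    method=method)
    r = func(a, **kwargs)
    result = _quantile(arr,
                       quantiles=q,
    ...<2 lines>...
                       out=out,
                       weights=wgt)
    slices_having_nans = np.isnan(arr[-1, ...])
                                  ~~~^^^^^^^^^
IndexError: index -1 is out of bounds for axis 0 with size 0
```

View pics/top9.png

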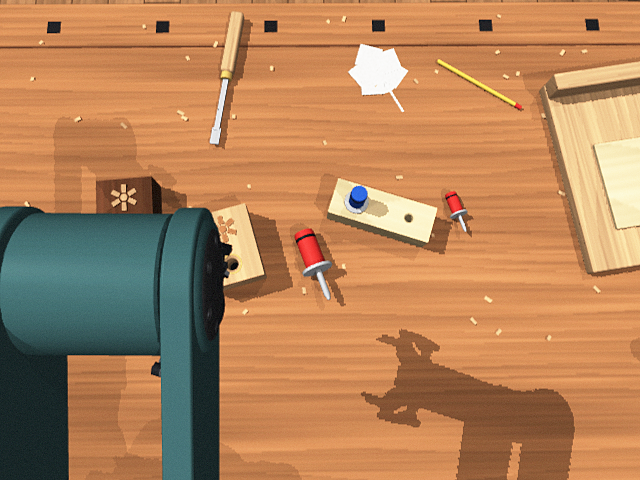

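Run:
```python
import cv2
cv2.imwrite("pics/f.png",cv2.resize(cv2.imread("pics/side9.png")[150:450,200:420],None,fx=2,fy=2))
```

```text
(no output)
```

View pics/f.png

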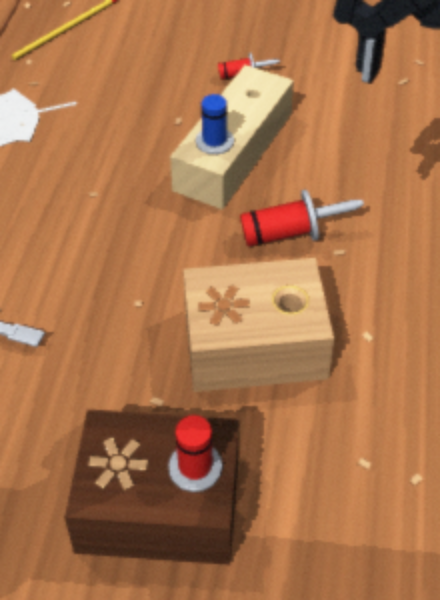

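The final side view shows the red probe upright with its flange flat on the walnut blank (195,465 in the crop). The blue probe is still in the rack (212,120) and the gripper is well clear.

```bash
python3 -c "
from cell import *
sign_off()"
```

```text
the job is handed in; nothing more can be done
```

I took the middle-sized red probe out of the rack, lowered its pin into the walnut blank's hole while still gripping it, and let go. I then drew the arm clear and handed the job in at about 13.6 s.

- **Red probe:** in the last side view its flange centre is at (0.500, 0.225), within about 1 mm of the hole at (0.500, 0.226). The flange face reads 63.5 mm, against 64 mm when fully seated, with about 0.02 rad of tilt. That leaves the pin about 40 mm deep.
- **Blue probe:** it moved less than 1 mm between the first and last pictures.
- **Top-view check failed:** the arm hid the walnut blank from the top camera at the end, so the final seating rests on the side camera alone.
- **Toppled spare probes:** the large and small red probes on the bench were standing in the first picture and already lying down at 1.8 s, before the gripper came down. The arm passed well above them, so they appear to have toppled on their own, and they are still on the bench.

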